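Dry-fit a mitred frame corner in the corner jig and clamp it

TASK

Dry-fit one corner of the small display frame: lay the two mitred rails in the corner jig, rebate up, one along each fence with its long side flush against it, pushed right into the corner so that their mitres close, and shut the toggle clamp on them by swinging its lever fully home. Leave the square-ended offcut and everything else on the bench where it is.

Things in the scene. Friction and masses are not known exactly. Their poses are not given: they have to be found in the camera images.
- jig: Corner jig fixed on the bench: plywood board 190 x 190 x 12 mm with two wooden fences 20 mm wide, 11 mm above it, meeting at a right angle. The far fence runs along the jig's y at its +x side, the right fence along its x at its -y side; yaw within 0.25 rad of the world. Origin: centre of the board's underside. A steel toggle clamp on it pushes a vee shoe into the frame's inside corner.
- fence_corner (a point): Where the inner faces of both fences meet the top of the board (12 mm above the bench); axes as the jig's, the board to -x, +y. Home, a rail on the far fence lies with its outer side at x = 0, from y = 0 to 140 mm, its own x to +y here and own y to -x; one on the right fence with its outer side at y = 0, from x = 0 to -140 mm, its axes parallel to these. Either rail may go on either fence.
- shoe_nose (a point): Nose of the clamp's black vee shoe: a block 24 x 24 mm, sides parallel to the fences, from 13 to 23 mm above the bench, this point its corner that faces the fence corner. Open, it stands about 47 mm from both fences (the block and plunger behind it reach on along the diagonal); shut, it presses on the rails' inner sides, 28 mm from the fences, with a 5 N spring.
- clamp_pivot (a point): The upright axis of the clamp's lever, 101 mm to -x and 101 mm to +y of the fence corner, 42 mm above the bench; axes as the jig's.
- clamp_lever (a joint): Angle of the clamp's lever about the pivot (rad): 0 to 0.12 when open, the lever then pointing away from the fence corner (jig direction -x +y at 0); grows clockwise seen from above; 1.47 is dead centre, 1.50 the stop, the lever then pointing to jig +x +y. It stays where it is left; about 1 N at the grip moves it, up to 3 N once the shoe meets the rails.
- lever_grip (a point): Middle of the lever's black grip, 88 mm from the pivot axis, 42 mm above the bench. The grip is a rounded bar 56 mm long (along the lever), 17 wide and 22 high (30 to 53 mm above the bench). Push it sideways or pinch it from above.
- rail_1: One of two alike loose wooden frame rails (70 g), 28 mm wide, 26 high, a rebate on one upper edge: lower 13 mm full width (face), upper 13 mm only 19 wide (back), flush with the outer side. Ends mitred at 45 degrees: outer side 140 mm long, inner 84. Lies rebate up. Origin: centre of the underside; x along it, y from the outer (long) to the inner (rebated) side, z up; so the back is centred 4.5 mm to -y of the origin
- rail_2: One of two alike loose wooden frame rails (70 g), 28 mm wide, 26 high, a rebate on one upper edge: lower 13 mm full width (face), upper 13 mm only 19 wide (back), flush with the outer side. Ends mitred at 45 degrees: outer side 140 mm long, inner 84. Lies rebate up. Origin: centre of the underside; x along it, y from the outer (long) to the inner (rebated) side, z up; so the back is centred 4.5 mm to -y of the origin
- rail_1_edge (a point): On rail_1: middle of the lower edge of its outer (long) side; axes as the rail's.
- rail_2_edge (a point): On rail_2: middle of the lower edge of its outer (long) side; axes as the rail's.
- offcut: Loose offcut of the same moulding, 138 mm long, 28 mm wide, 26 high, a rebate on one upper edge: lower 13 mm full width (face), upper 13 mm only 19 wide (back), flush with the outer side, but both ends sawn square: not to be used. Origin: centre of its underside; x along it.
- dapping_cube: Loose steel dapping cube, 42 mm, with hemispherical hollows, beside the green bench vice (up to 80 mm high, not used). Origin: centre of its underside.
- rouge_bar: Loose two-coloured bar of polishing compound, 35 x 87 x 27 mm, long along its y. Origin: centre of its underside.
- doming_punch: Loose wooden doming punch, 15 x 90 x 15 mm, lying along its y. Origin: centre of its underside.

How it is judged (in metres and radians):
At the end, for the whole second after the job is handed in: One rail lies on the jig's board along each fence, rebate up and at rest: outer side within 2 mm of the fence and parallel to it within 0.02 rad, its end within 2.5 mm of the corner (so the mitres are closed); the clamp lever stands at more than 1.40 rad (((x of rail_1_edge in the frame of fence_corner between -0.002 and 0.003 m and y of rail_1_edge in the frame of fence_corner between 0.067 and 0.0725 m and z of rail_1_edge in the frame of fence_corner between -0.003 and 0.002 m and angle between the x axis of rail_1 and the y axis of jig, either way round below 0.02 rad and angle between each of rail_1, rail_2's own z axis and vertical below 0.05 rad and linear speed of each of rail_1, rail_2 below 0.01 m/s and y of rail_2_edge in the frame of fence_corner between -0.003 and 0.002 m and x of rail_2_edge in the frame of fence_corner between -0.0725 and -0.067 m and z of rail_2_edge in the frame of fence_corner between -0.003 and 0.002 m and angle between the x axis of rail_2 and the x axis of jig, either way round below 0.02 rad) or (x of rail_2_edge in the frame of fence_corner between -0.002 and 0.003 m and y of rail_2_edge in the frame of fence_corner between 0.067 and 0.0725 m and z of rail_2_edge in the frame of fence_corner between -0.003 and 0.002 m and angle between the x axis of rail_2 and the y axis of jig, either way round below 0.02 rad and angle between each of rail_2, rail_1's own z axis and vertical below 0.05 rad and linear speed of each of rail_2, rail_1 below 0.01 m/s and y of rail_1_edge in the frame of fence_corner between -0.003 and 0.002 m and x of rail_1_edge in the frame of fence_corner between -0.0725 and -0.067 m and z of rail_1_edge in the frame of fence_corner between -0.003 and 0.002 m and angle between the x axis of rail_1 and the x axis of jig, either way round below 0.02 rad)) and value of joint clamp_lever above 1.4 rad); the robot touches nothing.
It fails at once if the square-ended offcut is moved more than 30 mm (distance of offcut from where it was at the start of the episode above 0.03 m).
It fails at once if the dapping cube is moved more than 30 mm (distance of dapping_cube from where it was at the start of the episode above 0.03 m).
It fails at once if the polishing bar is moved more than 30 mm (distance of rouge_bar from where it was at the start of the episode above 0.03 m).
It fails at once if the wooden punch is moved more than 30 mm (distance of doming_punch from where it was at the start of the episode above 0.03 m).
It also fails if it takes over 72 s, if anything falls off the work surface, if the arm or the gripper's body presses on something with over 40 N, if the wrist force passes 120 N, or if a joint passes its speed limit or range.

ROBOT

A 6-joint arm with a two-finger parallel gripper is mounted at the origin on a cart in front of the work surface, level with it; the furniture and walls round the work are solid. World frame = base frame: x ahead of the robot, y to its left, z up, the work surface at z = 0. Lengths are in m, angles in degrees, forces in N, time in s.
With the tool pointing down it reaches from about 0.35 to 0.875 m from the base axis. Payload 4.2 kg.
Tool frame: the origin (TCP) lies midway between the tips of the shut fingers; the grasp point (between the pads) lies 19 mm behind it; z points along the fingers, y is the line along which they close (so a half turn about z gives the same grasp; the last joint's range is limited). The gripper opens to 87 mm and grips with 3 to 60 N. Pads are 19 mm wide; open, the fingers measure 117 mm over their backs; the gripper's body (75 mm by 190 mm) begins 51 mm behind the grasp point.
Start: joints at [90.504, 22.042, 0.453, 0, -68.411, -14.817], TCP at [0.154, 0.606, 0.223] pointing down, gripper open.
Joint ranges: [-179.83, 179.83], [-69.29, 118.12], [-61.27, 80.66], [-181.25, 117.63], [-171.15, -9.14], [-177.46, 177.46]. Speed limits (degrees/s): [159.86, 159.86, 180, 180, 180, 180].

INTERFACE

Orientations are given as [roll, pitch, yaw] about the fixed x, y, z axes, in that order (R = Rz(yaw) Ry(pitch) Rx(roll)).
In Python, from workcell import env gives the robot as it stands. The module is installed in compiled form; this text tells all that it offers. Calls block until the motion is done:
- env.goto(position, orientation): joint-space move of the TCP to a pose.
- env.move_straight(position, rotation=None, rate=0.15, force_limit=None): straight line of the TCP; rotation=None keeps the orientation; rate is the mean speed in m/s. With force_limit (N) it stops when the force on the tool has changed by that much, and returns True; else False.
- env.set_joints(angles): joint-space move.
- env.gripper_to(opening, grasp_force=None): opening from 0.0 (shut) to 1.0 (fully open); grasp_force is the grip in N (None keeps the last); returns when the fingers have stopped.
- env.dwell(seconds).
- env.inverse_kinematics(position, orientation): joint angles nearest the present ones, or None.
- env.read_state(): the state.
- env.grab_frame(name): name is "scene" or "top" or "wrist"; returns a dict with "image" (384x512x3 uint8, blue, green, red), "fx", "fy", "cx", "cy" (pixels), "position" and "orientation" of the camera in the world. Camera axes: x right, y up, looking along -z (the intrinsics and any distortion apply to the point x, -y, -z); pixel columns grow to the right and rows downward; lengths in m; the calibration is good to about 2 mm. The wrist camera is an equidistant fisheye: a pixel r from the principal point sees the ray r / f radians off the axis. A picture is of the moment at which its call begins. There is no depth.
A pose or a line that the arm cannot do raises env.Unreachable and nothing moves.
- env.close_job(): hands the job in; it is judged then, once.
Trained networks look in a picture, given as the dict that the camera call returned (one of the last four; its "shot" number tells which), for a name from the list of things; names that differ only in an ending like _2 or _b are one class to them, and where a whole thing is asked for, a point or a joint stands for the part that bears it (a point fixed in the world has none). Each returns a list of dicts, best first, with "score" (0 to 1); they miss things now and then, are a little off and sometimes report something else, mostly with a low value. They report only what shows in the picture. A call takes as long as a camera call.
- env.search_frame(picture, thing): "xyz" ([x, y, z] in m, in world coordinates, good to about 4 mm: the middle of the surface that is visible of it).
- env.trace(picture, thing): "mask" (384x512 bool, what is visible of it).
The state is a dict: "clock": time; "joint_positions": joint angles; "qvel": joint speeds; "joint_torque": joint torques, N m; "position": TCP position; "tool_rot": TCP orientation; "force": force on the tool from outside, world axes, zero at the start; "wrist_torque": the same for the moment, N m; "opening": opening from 0.0 (shut) to 1.0 (fully open); "finger_force": force on a finger pad.
Only numpy, scipy, OpenCV 4.12 (cv2) and the standard library are available. Lean on these libraries where they do the work, as an engineer would, in place of code of your own. Each camera call takes 0.05 s, during which the arm holds its last target. There are 200 camera calls.

## Working session

There is one attempt and no reset: what is moved stays moved. The work goes in short steps, each a Python script; the robot and the scene stay as the last script left them, time stands still between calls to the robot, and variables do not carry over. Pictures are saved under pics/ and viewed, at most 10 in all, crops included, and the job is handed in when it is done.

```bash
mkdir -p pics
cat > h.py <<'E'
import numpy as np, cv2
from scipy.spatial.transform import Rotation as R
from workcell import env
def proj(f,P):
    P=np.atleast_2d(P); q=R.from_euler('xyz',f['orientation'],degrees=True) if len(np.ravel(f['orientation']))==3 else None
    c=q.inv().apply(P-np.array(f['position'])); x,y,z=c[:,0],-c[:,1],-c[:,2]
    return np.c_[f['fx']*x/z+f['cx'],f['fy']*y/z+f['cy']]
def back(f,uv,h):
    uv=np.atleast_2d(uv).astype(float); q=R.from_euler('xyz',f['orientation'],degrees=True)
    d=np.c_[(uv[:,0]-f['cx'])/f['fx'],-(uv[:,1]-f['cy'])/f['fy'],-np.ones(len(uv))]
    d=q.apply(d); p=np.array(f['position']); return p+d*((h-p[2])/d[:,2])[:,None]
E
python3 - <<'E'
from h import *
f=env.grab_frame('top');g=env.grab_frame('scene')
print({k:v for k,v in f.items() if k!='image'});print({k:v for k,v in g.items() if k!='image'})
cv2.imwrite('pics/top.png',cv2.resize(f['image'],(800,600),interpolation=cv2.INTER_CUBIC))
cv2.imwrite('pics/scene.png',g['image'])
for t in ['jig','shoe_nose','clamp_lever','lever_grip','rail_1','offcut','dapping_cube','rouge_bar','doming_punch']:
  for fr in (f,g):
    print(t,[(np.round(d['xyz'],3).tolist(),round(d['score'],2)) for d in env.search_frame(fr,t)][:4])
for t in ['rail_1','offcut','jig']:
  for d in env.trace(f,t)[:4]:
    r=cv2.minAreaRect(np.argwhere(d['mask'])[:,::-1].astype(np.float32)); print(t,d['score'],r)
print(env.read_state())
E
```

```text
{'fx': 459.29588930061226, 'fy': 459.29588930061226, 'cx': 260.4882141887997, 'cy': 196.7000041182839, 'position': array([ 0.52299591, -0.00753113,  1.16221843]), 'orientation': array([  2.86021083,   0.98846135, -90.93912726]), 'shot': 1}
{'fx': 388.7515663894462, 'fy': 388.7515663894462, 'cx': 256.0737711775741, 'cy': 193.71739104730307, 'position': array([-0.06811407, -0.56611231,  0.44151618]), 'orientation': array([ 66.14985178,  -0.07247579, -49.60064188]), 'shot': 2}
jig [([0.606, -0.18, 0.008], 0.63), ([0.422, -0.22, 0.012], 0.58)]
jig [([0.572, -0.193, 0.012], 0.86)]
shoe_nose [([0.618, -0.194, 0.023], 0.51)]
shoe_nose []
clamp_lever [([0.557, -0.124, 0.032], 0.57)]
clamp_lever [([0.536, -0.105, 0.038], 0.84)]
lever_grip [([0.558, -0.124, 0.036], 0.97)]
lever_grip []
rail_1 [([0.578, 0.092, 0.024], 0.84), ([0.659, 0.245, 0.024], 0.74)]
rail_1 [([0.572, 0.08, 0.018], 0.8), ([0.652, 0.242, 0.019], 0.64)]
offcut [([0.496, 0.244, 0.028], 0.58), ([0.559, -0.123, 0.034], 0.16)]
offcut [([0.487, 0.235, 0.02], 0.56)]
dapping_cube [([0.481, 0.116, 0.043], 0.68)]
dapping_cube [([0.487
[... 866 characters left out ...]
41125488)
{'clock': 1.15, 'joint_positions': array([ 9.05049418e+01,  2.20425618e+01,  4.50807572e-01,  1.52959648e-03,
       -6.84119877e+01, -1.48171464e+01]), 'qvel': array([-0.0014301 ,  0.0518784 , -0.01145745,  0.00688828,  0.07090246,
       -0.02980718]), 'joint_torque': array([-4.21007962e-04, -3.90477490e+01,  1.87620503e+01,  4.22433168e+00,
        1.54960190e-02, -1.88532010e-05]), 'position': array([0.15447683, 0.60557279, 0.22253229]), 'tool_rot': array([ 1.79996746e+02, -2.33192678e-03, -1.43116417e+01]), 'force': array([-1.05839079, -0.12523003, -0.01783131]), 'wrist_torque': array([ 0.02568892, -0.05377269, -0.02344391]), 'finger_force': 0.0, 'opening': 1.0008645010434167}
```

View pics/top.png

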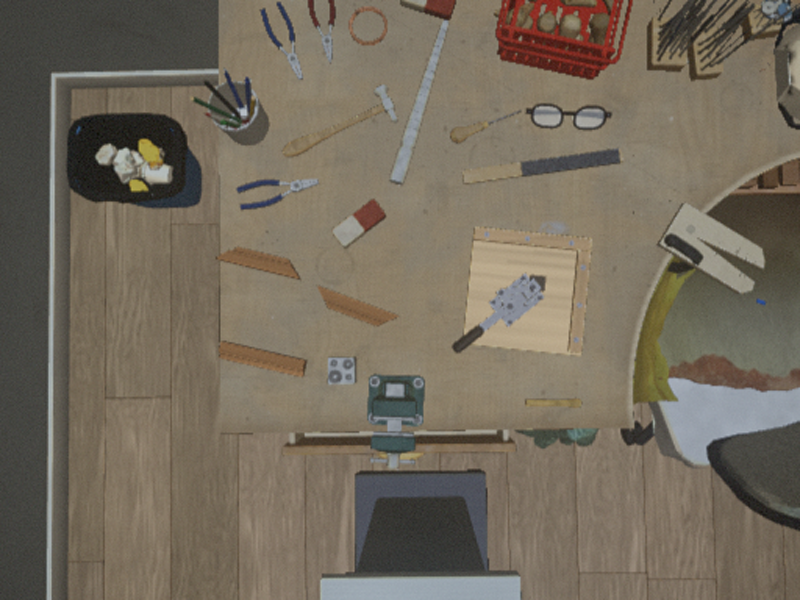

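View pics/scene.png

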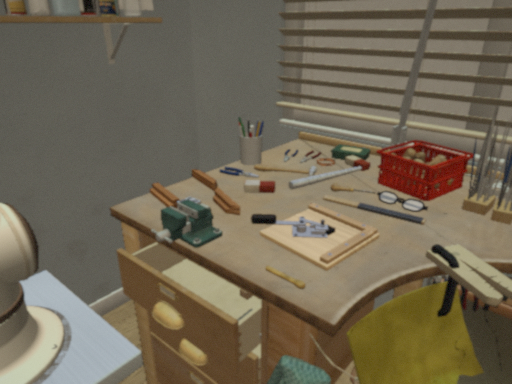

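Top view (800 px wide): jig around (530,292), lever pointing down-left with its grip at (468,340). The mitred rails are at (258,262) and (358,306), and the square-ended offcut is at (262,358). Next I'll look from nearer with the wrist camera, using orthophotos.

```bash
cat >> h.py <<'E'
def projw(f,P):
    q=R.from_euler('xyz',f['orientation'],degrees=True); c=q.inv().apply(np.atleast_2d(P)-np.array(f['position']))
    x,y,z=c[:,0],-c[:,1],-c[:,2]; r=np.hypot(x,y)+1e-12; th=np.arctan2(r,z)
    return np.c_[f['fx']*th*x/r+f['cx'],f['fy']*th*y/r+f['cy']]
def ortho(f,x0,x1,y0,y1,h,s=0.0005,pj=projw):
    xs=np.arange(x1,x0,-s); ys=np.arange(y1,y0,-s); X,Y=np.meshgrid(xs,ys,indexing='ij')
    uv=pj(f,np.c_[X.ravel(),Y.ravel(),np.full(X.size,h)]).astype(np.float32).reshape(*X.shape,2)
    return cv2.remap(f['image'],uv[...,0],uv[...,1],cv2.INTER_CUBIC)
def save(f,n):
    import pickle; pickle.dump(f,open(n,'wb'))
E
python3 - <<'E'
from h import *
env.goto([0.55,-0.17,0.27],[180,0,0]); 
f=env.grab_frame('wrist'); save(f,'jig.pkl')
print(f['fx'],f['cx'],f['cy'],f['position'],f['orientation'])
for t in ['shoe_nose','lever_grip','jig']: print(t,[(np.round(d['xyz'],3).tolist(),round(d['score'],2)) for d in env.search_frame(f,t)][:3])
env.goto([0.58,0.16,0.27],[180,0,0]); 
g=env.grab_frame('wrist'); save(g,'rails.pkl'); print(g['position'])
for t in ['rail_1','offcut','dapping_cube','rouge_bar']: print(t,[(np.round(d['xyz'],3).tolist(),round(d['score'],2)) for d in env.search_frame(g,t)][:3])
print(env.read_state()['clock'])
cv2.imwrite('pics/jig.png',ortho(f,0.47,0.73,-0.32,-0.06,0.012,0.00045))
cv2.imwrite('pics/rails.png',ortho(g,0.44,0.74,0.03,0.33,0.013))
E
```

```text
297.3186396354542 252.15862101953994 191.96287373972137 [ 0.62206897 -0.17004072  0.43234522] [-1.52026926e+01 -1.99660091e-02 -8.99489430e+01]
shoe_nose [([0.619, -0.199, 0.025], 0.57)]
lever_grip [([0.554, -0.125, 0.035], 0.75), ([0.652, 0.232, 0.022], 0.68), ([0.62, -0.2, 0.025], 0.5)]
jig [([0.602, -0.175, 0.014], 0.68), ([0.616, -0.199, 0.027], 0.23)]
[0.65192707 0.15831186 0.432499  ]
rail_1 [([0.58, 0.098, 0.026], 0.93), ([0.658, 0.245, 0.023], 0.93), ([0.606, -0.159, 0.007], 0.31)]
offcut [([0.502, 0.24, 0.024], 0.76)]
dapping_cube [([0.491, 0.117, 0.037], 0.73)]
rouge_bar [([0.714, 0.09, 0.029], 0.78), ([0.601, -0.155, 0.01], 0.48)]
5.9167
```

View pics/jig.png

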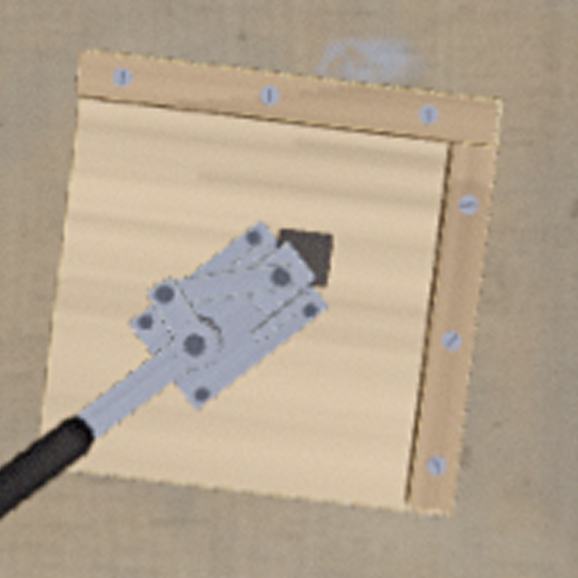

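View pics/rails.png

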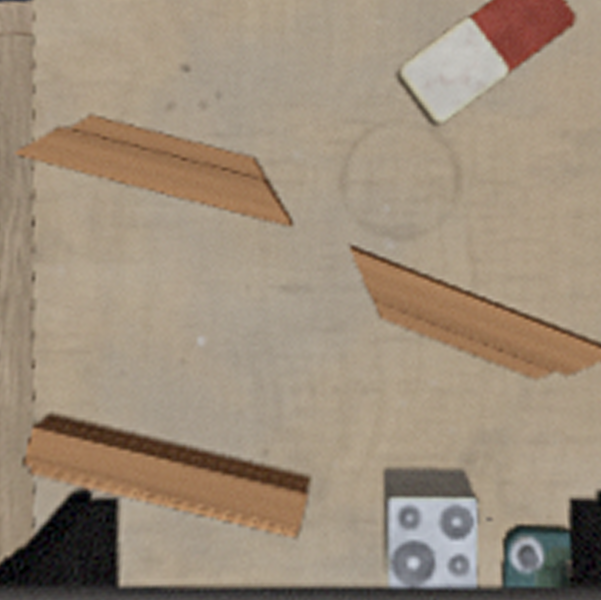

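Jig picture: the fence seams meet near (450,143) and jig yaw is about -0.12; the shoe is at (305,257) and the lever points down-left. Rails picture: rail A (155,170) has its long side towards -x. Rail B (470,310) has its long side towards +x, and the offcut is at (165,475). Now I'll refine with silhouette fits and averaged fence profiles.

```bash
cat > fit.py <<'E'
from h import *
from scipy.optimize import minimize
def rail_pts(x,y,a,z=0):
    # x,y = edge midpoint; a = rail x angle
    L=[(-70,0,0),(70,0,0),(-42,28,0),(42,28,0),(-42,28,13),(42,28,13),(-70,0,26),(70,0,26),(-51,19,26),(51,19,26)]
    L=np.array(L)/1000; c,s=np.cos(a),np.sin(a)
    return np.c_[x+c*L[:,0]-s*L[:,1],y+s*L[:,0]+c*L[:,1],L[:,2]+z]
def fit(f,mask,g,z=0,pj=projw):
    m=cv2.GaussianBlur(mask.astype(np.float32),(0,0),1.0)
    K=4
    def cost(p):
        uv=pj(f,rail_pts(p[0]/1000,p[1]/1000,p[2]/100,z)); h=cv2.convexHull(((uv+.5)*K-.5).astype(np.float32))
        im=np.zeros((384*K,512*K),np.uint8); cv2.fillConvexPoly(im,np.round(h*16).astype(np.int32),255,shift=4)
        im=cv2.GaussianBlur(cv2.resize(im,(512,384),interpolation=cv2.INTER_AREA).astype(np.float32)/255,(0,0),1.0)
        return ((im-m)**2).sum()
    p0=np.array([g[0]*1000,g[1]*1000,g[2]*100])
    r=minimize(cost,p0,method='Nelder-Mead',options=dict(initial_simplex=[p0,p0+[4,0,0],p0+[0,4,0],p0+[0,0,5]],xatol=.05,fatol=.01,maxiter=200))
    return r.x[0]/1000,r.x[1]/1000,r.x[2]/100,r.fun
E
python3 - <<'E'
from fit import *
import pickle
g=pickle.load(open('rails.pkl','rb'))
for d in env.trace(g,'rail_1')[:2]:
    c=np.argwhere(d['mask']).mean(0); print(c,d['score'],d['mask'].sum())
    for gs in ([.646,.25,np.radians(-104.7)],[.60,.095,np.radians(70)]):
        r=fit(g,d['mask'],gs); print(np.round(r,4),np.degrees(r[2]))
f=pickle.load(open('jig.pkl','rb'))
# profiles in jig frame
def prof(psi,o,axis,h,lo,hi):
    t=np.arange(-.03,.012,.0005); s=np.linspace(lo,hi,120); T,S=np.meshgrid(t,s,indexing='ij')
    X,Y=(T,S) if axis==0 else (-S,-T)
    c,sn=np.cos(psi),np.sin(psi); P=np.c_[(o[0]+c*X-sn*Y).ravel(),(o[1]+sn*X+c*Y).ravel(),np.full(T.size,h)]
    uv=projw(f,P).astype(np.float32).reshape(*T.shape,2)
    return t,cv2.remap(f['image'],uv[...,0],uv[...,1],cv2.INTER_LINEAR).mean(2)
o=(.66565,-.2625)
for ax in (0,1):
  best=max(np.arange(-.15,-.09,.002),key=lambda p:np.abs(np.diff(prof(p,o,ax,.012,.02,.13)[1].mean(1))).max())
  t,I=prof(best,o,ax,.012,.02,.13); print(ax,best,(t[40:]*1000).tolist(),I.mean(1)[40:].round().astype(int).tolist())
E
```

```text
[163.77967098 295.96298472] 0.79 1702
[3.1710000e-01 9.2240000e-01 9.0440000e-01 1.5848218e+03] 51.81938963098296
[ 0.5916  0.0905  1.1987 29.129 ] 68.68052809432093
[111.20645978 189.79987334] 0.67 1579
[ 0.6452  0.2506 -1.8309 19.662 ] -104.90127194994515
[6.1420000e-01 8.7000000e-02 1.0413000e+00 2.8725632e+03] 59.661789333328926
0 -0.12199999999999997 [-9.99999999999998, -9.49999999999998, -8.99999999999998, -8.49999999999998, -7.99999999999998, -7.499999999999979, -6.999999999999979, -6.499999999999978, -5.999999999999978, -5.499999999999977, -4.999999999999977, -4.499999999999976, -3.999999999999976, -3.499999999999975, -2.999999999999975, -2.4999999999999742, -1.999999999999974, -1.4999999999999736, -0.9999999999999731, -0.4999999999999727, 2.7755575615628914e-14, 0.5000000000000282, 1.0000000000000286, 1.500000000000029, 2.0000000000000293, 2.50000000000003, 3.00000000000003, 3.500000000000031, 4.000000000000031, 4.500000000000032, 5.000000000000032, 5.500000000000033, 6.000000000000033, 6.500000000000034, 7.000000000000034, 7.500000000000035, 8.000000000000036, 8.50000000000
[... 754 characters left out ...]
999999999727, 2.7755575615628914e-14, 0.5000000000000282, 1.0000000000000286, 1.500000000000029, 2.0000000000000293, 2.50000000000003, 3.00000000000003, 3.500000000000031, 4.000000000000031, 4.500000000000032, 5.000000000000032, 5.500000000000033, 6.000000000000033, 6.500000000000034, 7.000000000000034, 7.500000000000035, 8.000000000000036, 8.500000000000036, 9.000000000000036, 9.500000000000036, 10.000000000000037, 10.500000000000037, 11.000000000000037, 11.500000000000037] [189, 189, 190, 190, 190, 190, 190, 190, 190, 190, 190, 190, 191, 192, 192, 191, 185, 172, 152, 128, 108, 100, 106, 122, 137, 149, 155, 157, 159, 160, 161, 161, 161, 161, 160, 160, 159, 158, 157, 156, 156, 156, 155, 155]
```

```bash
cat >> h.py <<'E'
PSI=-0.123; C=np.array([.6659,-.2618])
def J(x,y): # jig-corner frame (m) -> world xy
    c,s=np.cos(PSI),np.sin(PSI); return C+np.array([c*x-s*y,s*x+c*y])
def toJ(p):
    c,s=np.cos(PSI),np.sin(PSI); d=np.array(p[:2])-C; return np.array([c*d[0]+s*d[1],-s*d[0]+c*d[1]])
def st(msg=''):
    s=env.read_state(); print(msg,'t',round(s['clock'],2),'pos',np.round(s['position'],4),'jig mm',np.round(toJ(s['position'])*1000,2),'rot',np.round(s['tool_rot'],2),'F',np.round(s['force'],1),'op',round(s['opening'],3),'ff',round(s['finger_force'],1)); return s
def pick(ex,ey,a,yaw,z=.015):
    d=a+np.pi/2; p=[ex+.0095*np.cos(d),ey+.0095*np.sin(d)]
    env.gripper_to(.55); env.goto([*p,.10],[180,0,yaw]); env.move_straight([*p,z]); env.gripper_to(0,20); st('grip'); env.move_straight([*p,.12],rate=.25)
E
python3 - <<'E'
from h import *
pick(.5916,.0905,np.radians(68.68),68.68)
yaw=90+np.degrees(PSI)
def T(x,y,z): return [*J(x,y),z]
env.goto(T(-.0095-.004,.076,.12),[180,0,yaw]); st('above')
env.move_straight(T(-.0135,.076,.0275),rate=.12); st('down')
print(env.move_straight(T(.0,.076,.0275),rate=.02,force_limit=6)); s=st('far')
x=toJ(s['position'])[0]
print(env.move_straight(T(x-.0005,.055,.0275),rate=.02,force_limit=6)); s=st('right')
f=env.grab_frame('wrist'); cv2.imwrite('pics/b.png',ortho(f,.55,.71,-.30,-.10,.025,.0004))
E
```

```text
grip t 9.41 pos [0.5828 0.094  0.0153] jig mm [-126.1  342.9] rot [ 1.7999e+02 -1.0000e-02  6.8690e+01] F [-1.  -0.9  3.2] op 0.215 ff 20.0
above t 11.09 pos [ 0.6615 -0.1838  0.1191] jig mm [-13.96  76.89] rot [-1.7991e+02 -1.0000e-02  8.2980e+01] F [ 0.8  0.1 -0.7] op 0.213 ff 20.0
down t 12.02 pos [ 0.6622 -0.1843  0.0276] jig mm [-13.16  76.44] rot [179.95   0.    82.99] F [ 0.2 -0.2 -0.9] op 0.214 ff 20.0
True
far t 12.4 pos [ 0.6646 -0.1851  0.027 ] jig mm [-10.72  75.96] rot [-179.69    0.     82.94] F [-0.4  0.2  3. ] op 0.211 ff 20.0
True
right t 12.94 pos [ 0.6635 -0.1913  0.027 ] jig mm [-11.05  69.66] rot [-1.7965e+02 -8.0000e-02  8.2950e+01] F [0.3 0.3 3.3] op 0.212 ff 20.0
```

View pics/b.png

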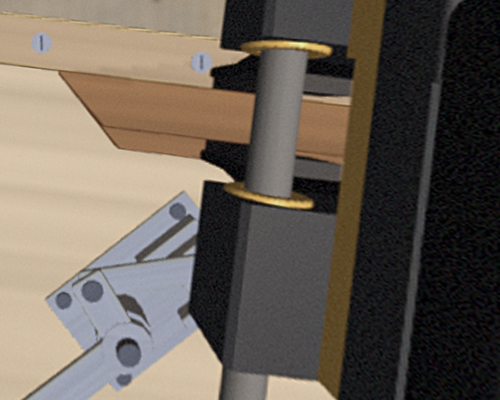

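Rail B looks flush along the far fence, with its left tip at (60,72). I'll release it, fetch rail A and look at the jig on the way.

```bash
cat > look.py <<'E'
from fit import *
def look(n,guesses,at=(.55,-.17,.27),rot=(180,0,0)):
    env.goto(list(at),list(rot)); env.dwell(.2); f=env.grab_frame('wrist'); save(f,n+'.pkl')
    cv2.imwrite('pics/'+n+'.png',ortho(f,.50,.72,-.31,-.09,.025,.0004))
    for d in env.trace(f,'rail_1')[:3]:
        c=np.argwhere(d['mask']).mean(0); best=min((fit(f,d['mask'],g,.012) for g in guesses),key=lambda r:r[3])
        print(n,c.round(),round(d['score'],2),'edge jig mm',(toJ(best)*1000).round(2),'yaw-psi',round(np.degrees(best[2]-PSI),2),'cost',round(best[3],1))
GB=[*J(0,.07),np.pi/2+PSI]; GA=[*J(-.07,0),PSI]
E
python3 - <<'E'
from look import *
s=env.read_state(); p=s['position']
env.gripper_to(.42); st('rel'); env.move_straight([p[0],p[1],.14],rate=.25)
look('afterB',[GB]); st()
E
```

```text
rel t 13.64 pos [ 0.6641 -0.1905  0.0273] jig mm [-10.51  70.54] rot [-1.7971e+02 -9.0000e-02  8.2990e+01] F [ 0.3 -0.1  0.5] op 0.419 ff 0.0
afterB [ 85. 267.] 0.69 edge jig mm [-0.49 69.53] yaw-psi 90.1 cost 21.6
afterB [111.  21.] 0.63 edge jig mm [-49.74  70.81] yaw-psi 101.75 cost 2267.0
afterB [131. 257.] 0.35 edge jig mm [20.04 41.01] yaw-psi 90.84 cost 14648.9
 t 15.87 pos [ 0.5501 -0.17    0.2696] jig mm [-126.21   76.86] rot [-1.8e+02  4.0e-02  0.0e+00] F [-0.1  1.  -0.8] op 0.423 ff 0.0
```

View pics/afterB.png

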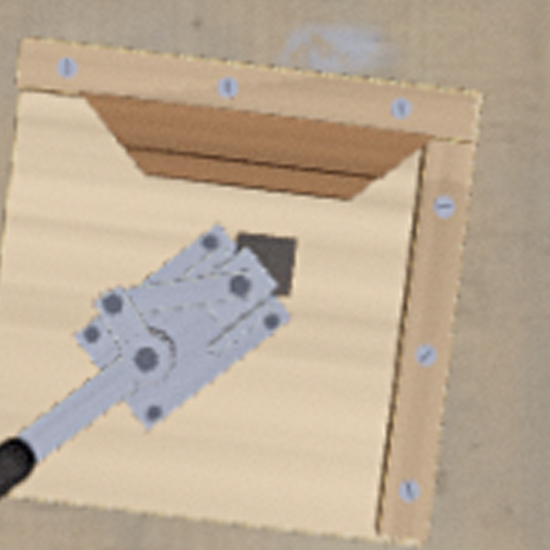

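Rail B is home (picture: its tip is in the corner at (425,138), flush along the far fence, edge fit (-0.5, 69.5) mm). Now rail A.

Run:
```python
from look import *
ok=None
for base in (0,180):
    q=[]
    for p,y in (([.6452,.2506,.1],75.1),([*J(-.08,.0135),.1],172.95)):
        yy=(y+base+180)%360-180
        q.append(env.inverse_kinematics(p,[180,0,yy]))
    print(base,[None if i is None else np.round(i,0) for i in q])
    if ok is None and all(i is not None for i in q): ok=base
w=lambda y:(y+ok+180)%360-180
pick(.6452,.2506,np.radians(-104.9),w(75.1))
yaw=w(180+np.degrees(PSI))
def T(x,y,z): return [*J(x,y),z]
env.goto(T(-.081,.0145,.12),[180,0,yaw]); st('above')
env.move_straight(T(-.081,.0145,.0275),rate=.12); st('down')
print(env.move_straight(T(-.081,.0,.0275),rate=.02,force_limit=6)); s=st('right')
y=toJ(s['position'])[1]
print(env.move_straight(T(-.055,y+.0005,.0275),rate=.02,force_limit=8)); s=st('corner')
env.gripper_to(.30); s=st('rel'); p=s['position']; env.move_straight([p[0],p[1],.14],rate=.25)
look('afterA',[GA,GB]); st()
```

```text
0 [array([ 35.,  34.,   2.,   0., -58., 131.]), array([ -7.,  29.,  -7.,  -0., -54., -90.])]
180 [array([ 35.,  34.,   2.,   0., -58., -49.]), array([ -7.,  29.,  -7.,   0., -54.,  90.])]
grip t 19.44 pos [0.6544 0.2483 0.0154] jig mm [-73.98 504.81] rot [ 1.7999e+02 -1.0000e-02  7.5110e+01] F [-0.3  0.5  2.1] op 0.214 ff 20.0
above t 23.23 pos [ 0.5874 -0.2373  0.12  ] jig mm [-80.9   14.73] rot [180.     0.   172.98] F [-0.5  0.3 -0.9] op 0.214 ff 20.0
down t 24.14 pos [ 0.5877 -0.2374  0.0276] jig mm [-80.63  14.57] rot [-1.7999e+02  5.0000e-02  1.7297e+02] F [ 0.1 -0.6 -1.2] op 0.216 ff 20.0
True
right t 24.52 pos [ 0.5867 -0.2411  0.0272] jig mm [-81.14  10.8 ] rot [ 1.7993e+02 -1.0000e-02  1.7293e+02] F [ 1.2  0.5 -0. ] op 0.217 ff 20.0
True
corner t 24.93 pos [ 0.5867 -0.2412  0.0269] jig mm [-81.15  10.77] rot [179.96  -0.33 172.96] F [-0.2  0.5  3.2] op 0.215 ff 20.0
rel t 25.4 pos [ 0.5862 -0.2409  0.0263] jig mm [-81.69  10.99] rot [179.93  -0.39 172.94] F [ 0.2  0.3 -0.7] op 0.298 ff 0.0
afterA [139. 302.] 0.87 edge jig mm [-82.25   0.25] yaw-psi -0.14 cost 8.6
afterA [ 85. 268.] 0.72 edge jig mm [-0.31 68.61] yaw-psi 90.39 cost 32.6
 t 28.96 pos [ 0.55 -0.17  0.27] jig mm [-126.28   76.86] rot [-1.8e+02  0.0e+00 -1.0e-02] F [0.9 0.7 0.6] op 0.3 ff 0.0
```

View pics/afterA.png

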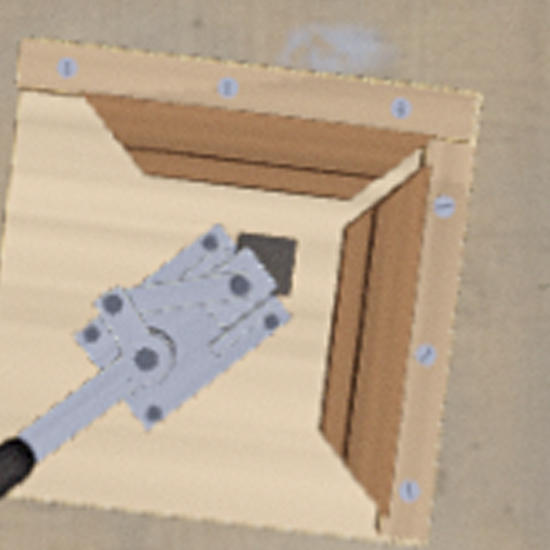

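Rail A lies on the right fence but stopped about 12 mm short (mitre gap at (385,185)): the force limit tripped early. I'll regrip and slide it along.

Run:
```python
from look import *
def T(x,y,z): return [*J(x,y),z]
yaw=180+np.degrees(PSI)
env.goto(T(-.080,.0105,.10),[180,0,yaw]); env.move_straight(T(-.080,.0105,.0275),rate=.12); st('at')
env.gripper_to(0,20); s=st('grip'); x,y=toJ(s['position'])
env.move_straight(T(x,y+.0012,.0285),rate=.02)
for i in range(4):
    r=env.move_straight(T(x+.022,y+.0012,.0285),rate=.025,force_limit=10); s=st('slide %s'%r)
    if toJ(s['position'])[0]>x+.0105: break
s=env.read_state(); xx=toJ(s['position'])[0]
print(env.move_straight(T(xx,y-.004,.0277),rate=.02,force_limit=8)); st('press')
env.gripper_to(.30); s=st('rel'); p=s['position']; env.move_straight([p[0],p[1],.14],rate=.25)
look('afterA2',[GA,GB]); st()
```

```text
at t 32.38 pos [ 0.5882 -0.2416  0.0277] jig mm [-79.6   10.47] rot [-1.7999e+02  4.0000e-02  1.7297e+02] F [-0.4  0.   0.2] op 0.296 ff 0.0
grip t 32.7 pos [ 0.5882 -0.2414  0.028 ] jig mm [-79.62  10.74] rot [1.7999e+02 6.0000e-02 1.7296e+02] F [0.3 1.5 1.1] op 0.215 ff 20.0
slide True t 33.55 pos [ 0.5988 -0.2418  0.028 ] jig mm [-69.06  11.61] rot [-180.     -0.53  172.93] F [-1.2  0.1  5.3] op 0.215 ff 20.0
True
press t 33.77 pos [ 0.5988 -0.2426  0.028 ] jig mm [-68.9   10.79] rot [179.89  -0.54 172.91] F [-0.2  1.5  3.7] op 0.218 ff 20.0
rel t 34.25 pos [ 0.598  -0.2426  0.0274] jig mm [-69.73  10.71] rot [179.91  -0.65 172.91] F [-0.1  0.3  0.9] op 0.298 ff 0.0
afterA2 [132. 303.] 0.9 edge jig mm [-71.73   0.25] yaw-psi 0.12 cost 9.9
afterA2 [ 84. 267.] 0.68 edge jig mm [ 0.51 70.35] yaw-psi 89.89 cost 23.1
 t 37.81 pos [ 0.55   -0.17    0.2699] jig mm [-126.3    76.86] rot [-1.8e+02  1.0e-02 -1.0e-02] F [-0.2  0.4  1.1] op 0.297 ff 0.0
```

View pics/afterA2.png

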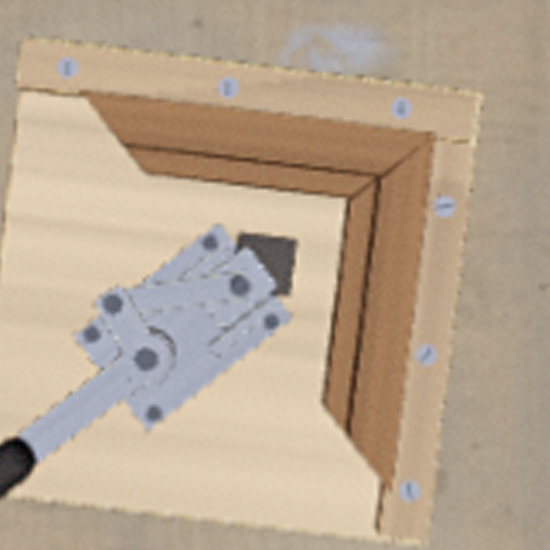

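Mitre closed: the line runs from (378,178) to (435,135). Now I'll pinch the lever grip loosely and swing it along its arc.

Run:
```python
from look import *
P=np.array([-.101,.101])
def pose(q,z,flip): 
    a=np.radians(135)-q; p=P+.088*np.array([np.cos(a),np.sin(a)])
    return [*J(*p),z],[180,0,(np.degrees(a+PSI)+flip+180)%360-180]
best=None
for flip in (0,180):
    i0,i1=[env.inverse_kinematics(*pose(q,.036,flip)) for q in (.06,1.5)]
    print(flip,np.round(i0),np.round(i1))
    if i0 is not None and i1 is not None and abs(i1[5]-i0[5])<150 and best is None: best=flip
fl=best; env.gripper_to(.6)
env.goto(*pose(.06,.12,fl)); env.move_straight(pose(.06,.036,fl)[0],rate=.12); env.gripper_to(0,5); st('pinch')
for q in np.linspace(.06,1.44,11)[1:]:
    p,r=pose(q,.036,fl); hit=env.move_straight(p,r,rate=.08,force_limit=25)
    if hit: st('hit %.2f'%q); break
st('1.44')
p,r=pose(1.56,.036,fl); print(env.move_straight(p,r,rate=.03,force_limit=15)); s=st('end')
d=toJ(s['position'])-P; print('lever',np.radians(135)-np.arctan2(d[1],d[0]))
```

```text
0 [   9.   26.  -25.   -0.  -39. -155.] [  6.  34.  -8.   0. -48. 126.]
180 [  9.  26. -25.   0. -39.  25.] [  6.  34.  -8.   0. -48. -54.]
pinch t 41.17 pos [ 0.5279 -0.0766  0.036 ] jig mm [-159.71  166.84] rot [ 1.7997e+02  2.0000e-02 -5.5490e+01] F [-0.9 -0.2  1.9] op 0.192 ff 5.0
1.44 t 44.17 pos [ 0.639  -0.0864  0.0359] jig mm [-48.19 170.81] rot [ 1.7996e+02 -3.0000e-02 -1.3432e+02] F [-2.5 -2.6  3.3] op 0.194 ff 5.0
False
end t 44.67 pos [ 0.6435 -0.0921  0.0357] jig mm [-43.08 165.62] rot [ 179.66   -0.22 -141.28] F [-8.8  5.5  9. ] op 0.262 ff 5.1
lever 1.5161810500206183
```

Run:
```python
from look import *
env.gripper_to(.4); s=st('rel'); p=s['position']; env.move_straight([p[0],p[1],.15],rate=.25)
look('final',[GA,GB]); st()
```

```text
rel t 45.23 pos [ 0.6472 -0.0943  0.0359] jig mm [-39.14 163.95] rot [-1.7998e+02  3.0000e-02 -1.4142e+02] F [-0.2  0.1 -1.5] op 0.399 ff 0.0
final [ 84. 268.] 0.95 edge jig mm [ 0.17 69.82] yaw-psi 90.28 cost 24.8
final [132. 303.] 0.63 edge jig mm [-71.89   0.14] yaw-psi -0.32 cost 16.2
 t 48.35 pos [ 0.55   -0.17    0.2699] jig mm [-126.27   76.94] rot [-1.8e+02  1.0e-02 -0.0e+00] F [-0.9 -0.4 -0.1] op 0.4 ff 0.0
```

View pics/final.png

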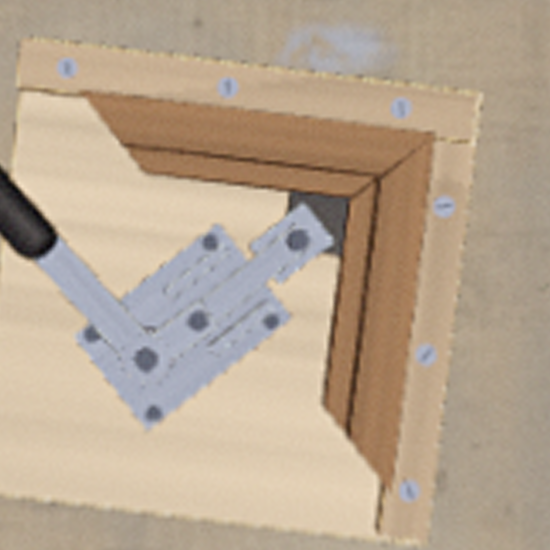

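The picture shows the shoe seated in the inside corner (320,215), the mitre closed, both rails flush and the lever swung over. The arm is clear, so I'm handing in.

```bash
python3 -c "
from h import *
print(env.close_job())"
```

```text
the job is handed in; nothing more can be done
None
```

I handed the job in at about 48 s: both mitred rails are in the jig with the mitre visibly closed and the toggle clamp shut (lever at about 1.5 rad). The one thin margin is the right-fence rail, which my last image fit put 0.6 mm inside its end-position limit; no verdict came back.

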